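# Lock the stop screw of the pull-out tray with its jam nut

### The job

Lift the orange holding key off the silver tray and fit it fully down over the wing head of the adjusting screw, with its arm lying between the two blue posts so that the screw cannot turn. Then swing the red peg of the jam nut clockwise (seen from above) until the nut runs up against its washer, and tighten it snugly, neither loose nor forced (about 10 N at the peg). The screw must keep its setting; leave the key on it and the cup, saucer, spoon holder and caddy undisturbed.

Things in the scene. Friction and masses are not known exactly. Their poses are not given: they have to be found in the camera images.
- block: stop-screw unit, fixed: grey base plate 190 x 90 x 12 mm (plate centre 20 mm along +x of the origin). Origin on the vertical screw axis at counter height, z up, +x from the screw towards the two blue posts. From below upwards on the axis: boss 36 mm wide up to 30 mm, brass washer, jam nut (36 to 50 mm height), screw shank 16 mm thick, wing head
- gate (a point): middle of the gap between the two blue posts, 85 mm along the block's +x from the screw axis, height 68 mm. The posts are 16 mm long in x, 10 mm wide, their tops 83 mm above the counter; the gap between them is 17 mm wide, with a grey ledge in it 62 mm above the counter on which the key's tongue rests
- head (a point): centre of the top of the screw's brass wing head, on the screw axis, 78 mm above the counter. The wing is a blade 44 mm long (along the block's x at the start), 6 mm thick, 19 mm high, with a rounded top. The screw turns in its block against light friction (0.28 N m): the nut drags it round unless the key holds it
- wing_end (a point): middle of the end of the wing that points to the posts, 22 mm from the screw axis, 68.5 mm above the counter. It must stay within 6 mm of where it started; the fitted key leaves the wing about 2 to 3 mm of play there
- nut: steel jam nut 38 mm wide on the screw; origin on the screw axis at counter height. A flat lever (top 47 mm up) carries the red peg. Turns with a drag of 3 to 5 N at the peg; after some 0.6 to 1.7 rad clockwise (hidden, varies) it meets the washer and stiffens, 1 to 2 N per mm at the peg. Pushed to 7 N or more it stays tight when let go; aim for 9 to 12 N; over 18 N is forced
- peg (a point): on the axis of the red upright peg, 67 mm above the counter. The peg is round, 14 mm thick, from 40 to 86 mm above the counter; it starts roughly on the robot's side (about 215 degrees from the block's +x, anticlockwise from above) and moves on a level circle of 80 mm radius about the screw axis, clockwise to tighten
- washer: brass wedge washer under the nut, 46 mm wide, centred on the screw axis, origin at counter height; the tightened nut presses on its step (5 N or more of pressing force counts as tight, above 45 N is forced)
- tray: silver rectangular tray 260 x 180 x 16 mm, wall and floor 4 mm thick, fixed; origin under its centre, x along its long side
- key_grip (a point): grip tab of the orange key: a point 43 mm above its underside; x along its arm, z up. Tab 12 mm thick (y), 30 mm long, 22 to 60 mm above the underside. Below it a cap 58 x 19.5 x 22 mm with a slot 50 mm long (x), 9.5 wide, 16 deep, open downwards, centred under this point. With the cap's roof on the wing head this point is 27 mm above head. 0.12 kg; stands on its underside on the tray
- key_tongue (a point): end of the key's arm: a tongue 10 mm (x) by 12 mm (y) reaching from the underside up to 22 mm, 85 mm along the key's +x from the grip tab; this point is 6 mm above the underside. Fitted, it stands on the ledge between the posts
- glass: clear glass cup, 68 mm wide, 75 mm high, standing on the saucer; origin under its centre
- saucer: white ceramic saucer, 124 mm wide, 16 mm high; origin under its centre
- spoon_holder: stainless steel round holder 60 mm wide, 85 mm high, with teaspoons up to 145 mm; origin under its centre
- caddy: clear plastic caddy with a blue clip-on lid, 106 x 136 x 97 mm; origin under its centre
Not all that is in view belongs to the job. Of the things that look like the part that bears key_grip, take the one that is farthest from the robot's base at the start. Of the things shaped like the block, the grey one is meant.

How it is judged:
By the outcome, as a careful person would: the job done as asked, in the order asked, and still so for the second after the job is handed in, with the robot touching nothing.
It also fails if it takes over 64 s, if anything falls off the work surface, if the arm or the gripper's body presses on something with over 40 N, if the wrist force passes 120 N, or if a joint passes its speed limit or range.

### The arm

A 7-joint arm with a two-finger parallel gripper is mounted at the origin on the work surface. World frame = base frame: x ahead of the robot, y to its left, z up, the work surface at z = 0. Lengths are in m, angles in rad, forces in N, time in s.
With the tool pointing down it reaches from about 0.425 to 0.875 m from the base axis. Payload 4.7 kg.
Tool frame: the origin (TCP) lies midway between the tips of the shut fingers; the grasp point (between the pads) lies 19 mm behind it; z points along the fingers, y is the line along which they close (so a half turn about z gives the same grasp; the last joint's range is limited). The gripper opens to 87 mm and grips with 3 to 60 N. Pads are 19 mm wide; open, the fingers measure 117 mm over their backs; the gripper's body (75 mm by 190 mm) begins 51 mm behind the grasp point.
Start: joints at [1.184, 0.321, -0.07, 1.45, 0.023, 1.371, -0.057], TCP at [0.254, -0.599, 0.223] pointing down, gripper open.
Joint ranges: [-2.86, 2.86], [-0.3, 2.09], [-1.38, 1.24], [0.06, 2.45], [-1.56, 4.7], [0.09, 2.05], [-2.69, 2.69]. Speed limits (rad/s): [2.57, 2.57, 3.14, 3.14, 3.14, 3.14, 3.14].

### API

Orientations are given as a rotation vector (axis times angle).
In Python, from bench import ctrl, get_image, calibration gives the robot as it stands.
- The arm moves only by the tool apply_moves, never from a script. Its arguments are lists of equal length, an entry for each row: "dp": the shift along the tool's x, y, z in m, a list of three; "twist": the turn, a rotation vector about the tool's x, y, z in rad, a list of three; "fingers": the closure, from 0 (fully open) to 1 (shut). In form: {"dp": [[dx, dy, dz], ...], "twist": [[ax, ay, az], ...], "fingers": [fingers, ...]}. A call has 1 to 10 rows; each row shifts and turns the commanded pose from where the row before left it, along the tool's axes as they then stand; what a row does not reach is not made up. A row lasts 1/10 s, in which the tool goes at most 50 mm and 8.59 degrees, less where a joint would pass 70% of its speed; a pose out of reach is approached as far as the arm can. A call is refused whole if a number of a shift passes 0.05 or a number of a turn 0.15, either way. A call with a gripper value outside its range is refused whole. The fingers move at their own pace and stop on an object; "newtons" is the grip in N (left out, the last holds). Time passes only in rows, so rows that do not move let the fingers close. It gives the time, the measured TCP pose, the force, the opening and the grip force at its end, in the units of the state.
- ctrl.get_state(): the state, without advancing time (a new reading comes with each control period).
- get_image(name): name is "side" or "top" or "wrist"; returns the picture (480x640x3 uint8, red, green, blue); there is no depth.
- calibration(name): a dict with "fx", "fy", "cx", "cy" (pixels), "k1" (the pictures are not rectified: a ray, as slopes to the right and down, at radius r is drawn at 1 + k1 r^2 times it, then the intrinsics apply), "eye" and "attitude" of the camera in the world; the wrist camera has in their place "hand_eye" (4x4, takes a point from camera to tool coordinates, whose origin is the TCP and whose axes are the flange's). Camera axes: x right, y up, looking along -z (the intrinsics and any distortion apply to the point x, -y, -z); pixel columns grow to the right and rows downward; lengths in m; the calibration is good to about 2 mm. A picture is of the moment at which its call begins: read the wrist's pose just before it. calibration takes no time and is no camera call.
- ctrl.close_job(): hands the job in; it is judged then, once.
The state is a dict: "time": time; "joint_positions": joint angles; "qd": joint speeds; "joint_torque": joint torques, N m; "position": TCP position; "tool_rot": TCP orientation; "ft_force": force on the tool from outside, world axes, zero at the start; "torque": the same for the moment, N m; "grip_width": opening from 0.0 (shut) to 1.0 (fully open); "grip_force": force on a finger pad.
Only numpy, scipy, OpenCV 4.12 (cv2) and the standard library are available. Lean on these libraries where they do the work, as an engineer would, in place of code of your own. Each camera call takes 0.05 s, during which the arm holds its last target. There are 200 camera calls.

## Working session

There is one attempt and no reset: what is moved stays moved. The work goes in short steps, Python scripts to look and compute and a tool call to move; the robot and the scene stay as the last step left them, time stands still between calls to the robot, and variables do not carry over. Pictures are saved under pics/ and viewed, at most 10 in all, crops included, and the job is handed in when it is done.

Besides the shell and the picture viewer there is one more tool, called in YAML: its name, and indented under it one key for each argument. apply_moves: Moves the arm, as the interface text tells. Its arguments: {"type":"object","properties":{"dp":{"type":"array"},"twist":{"type":"array"},"fingers":{"type":"array"},"newtons":{"type":"number"}},"required":["dp","twist","fingers"]}

```bash
mkdir -p pics; ls
cat > h.py <<'E'
import numpy as np, cv2, json
from scipy.spatial.transform import Rotation as R
from bench import ctrl,get_image,calibration
def snap(n,f):
    s=ctrl.get_state(); im=get_image(n); cv2.imwrite('pics/'+f+'.png',im[:,:,::-1])
    json.dump({k:np.asarray(s[k]).tolist() for k in('position','tool_rot')},open('pics/'+f+'.json','w')); return im,s
def cam(n,pose=None):
    c=calibration(n)
    if n=='wrist':
        T=np.eye(4);T[:3,:3]=R.from_rotvec(pose['tool_rot']).as_matrix();T[:3,3]=pose['position']
        M=T@np.array(c['hand_eye']); return c,M[:3,3],M[:3,:3]
    a=np.array(c['attitude'])
    A=a if a.shape==(3,3) else (R.from_rotvec(a) if a.size==3 else R.from_quat(a)).as_matrix()
    return c,np.array(c['eye']),A
def ray(n,uv,pose=None):
    c,e,A=cam(n,pose); x=(uv[0]-c['cx'])/c['fx'];y=(uv[1]-c['cy'])/c['fy']
    rd=np.hypot(x,y);r=rd
    for _ in range(20): r=rd/(1+c['k1']*r*r)
    s=r/rd if rd>0 else 1
    d=A@np.array([x*s,-y*s,-1]); return e,d/np.linalg.norm(d)
def atz(n,uv,z,pose=None):
    e,d=ray(n,uv,pose); return e+d*(z-e[2])/d[2]
def tri(*rs):
    A=0;b=0
    for e,d in rs:
        P=np.eye(3)-np.outer(d,d);A=A+P;b=b+P@e
    p=np.linalg.solve(A,b); return p,[np.linalg.norm((np.eye(3)-np.outer(d,d))@(p-e)) for e,d in rs]
def proj(n,p,pose=None):
    c,e,A=cam(n,pose); q=A.T@(np.asarray(p)-e); x=q[0]/-q[2];y=-q[1]/-q[2];k=1+c['k1']*(x*x+y*y)
    return np.array([c['fx']*x*k+c['cx'],c['fy']*y*k+c['cy']])
def pose(f): return json.load(open('pics/'+f+'.json'))
E
python3 - <<'E'
from h import *
for n in('side','top','wrist'): print(n,{k:np.round(v,3).tolist() for k,v in calibration(n).items()})
a=snap('side','s0')[0];b,s=snap('top','t0');print(s)
E
```

```text
pics
side {'fx': 463.574, 'fy': 463.574, 'cx': 316.495, 'cy': 245.002, 'k1': -0.103, 'eye': [0.051, 0.671, 0.772], 'attitude': [0.343, -1.115, -2.338]}
top {'fx': 553.445, 'fy': 553.445, 'cx': 314.375, 'cy': 241.914, 'k1': -0.117, 'eye': [0.303, -0.045, 1.47], 'attitude': [0.129, -0.114, -1.575]}
wrist {'fx': 414.371, 'fy': 414.371, 'cx': 318.118, 'cy': 234.101, 'k1': -0.048, 'hand_eye': [[-0.0, 0.957, 0.289, 0.08], [1.0, 0.0, -0.0, -0.0], [-0.0, 0.289, -0.957, -0.162], [0.0, 0.0, 0.0, 1.0]]}
{'time': 0.05, 'joint_positions': array([ 1.18409327,  0.32180619, -0.07009057,  1.4516245 ,  0.02256453,
        1.37077579, -0.05692361]), 'qd': array([-6.50342390e-05, -6.20977368e-04, -7.87787777e-04, -1.14762689e-03,
        4.80974450e-04, -4.37600181e-04,  2.29076841e-04]), 'joint_torque': array([ 4.94378510e-04, -4.92993307e+01, -4.05916851e-01, -3.13702869e+01,
       -6.41143578e-02,  3.98465828e-02,  5.17265983e-05]), 'position': array([ 0.25336834, -0.5980168 ,  0.2214978 ]), 'tool_rot': array([-3.07697510e+00, -6.25026984e-01,  6.60605302e-04]), 'ft_force': array([-0.09999997, -0.40835193,  0.74226089]), 'torque': array([-2.39487323e-07,  3.80326020e-03, -2.46239553e-02]), 'grip_force': 0.0, 'grip_width': 0.9975217560087455}
```

View pics/t0.png

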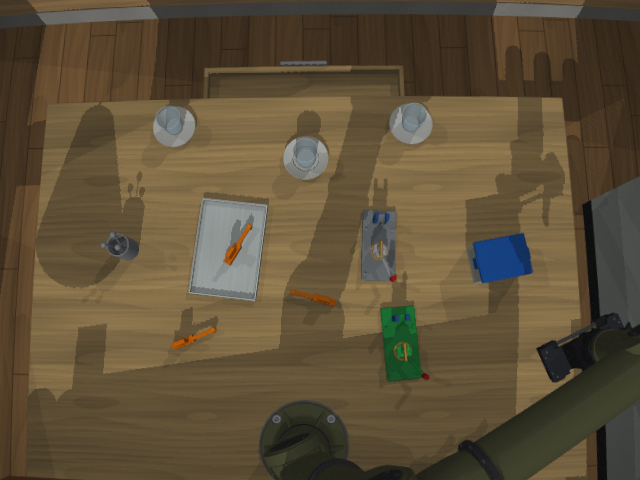

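View pics/s0.png

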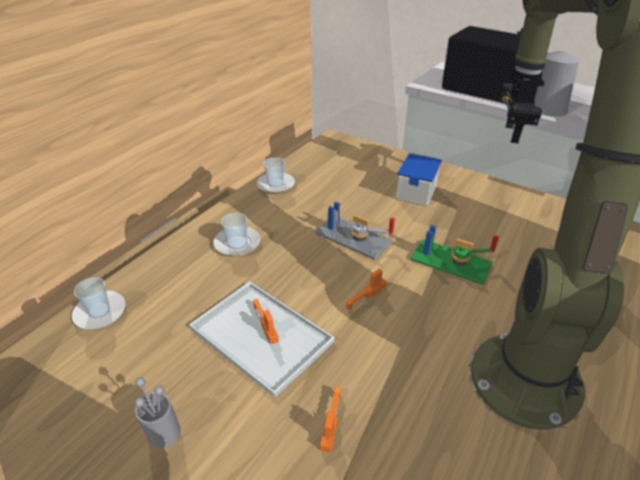

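The top view shows the tray key (tab near (233,253), tongue near (250,227)) and the grey block (screw near (379,250), posts near (381,217), red peg (393,278)). The side view shows the same tray key at (267,325) and block at (357,232). I'll enlarge both.

Run:
```python
from h import *
t=cv2.imread('pics/t0.png');s=cv2.imread('pics/s0.png')
def c(im,x,y,w,h,k): return cv2.resize(im[y:y+h,x:x+w],None,fx=k,fy=k,interpolation=cv2.INTER_CUBIC)
a=np.hstack([c(t,205,210,66,50,6),c(t,350,200,66,50,6)]);a2=np.hstack([c(s,235,290,66,50,6),c(s,315,195,66,50,6)])
a3=a2
b=np.vstack([a,a2]);cv2.imwrite('pics/c1.png',b);print(b.shape)
for n,z,uv in(('top',.047,(233,253)),('top',.03,(250,227)),('top',.078,(379,250)),('top',.083,(381,217)),('top',.086,(393,277))):print(uv,atz(n,uv,z).round(3))
```

```text
(600, 792, 3)
(233, 253) [0.498 0.18  0.047]
(250, 227) [0.569 0.138 0.03 ]
(379, 250) [ 0.498 -0.197  0.078]
(381, 217) [ 0.583 -0.203  0.083]
(393, 277) [ 0.428 -0.229  0.086]
```

View pics/c1.png

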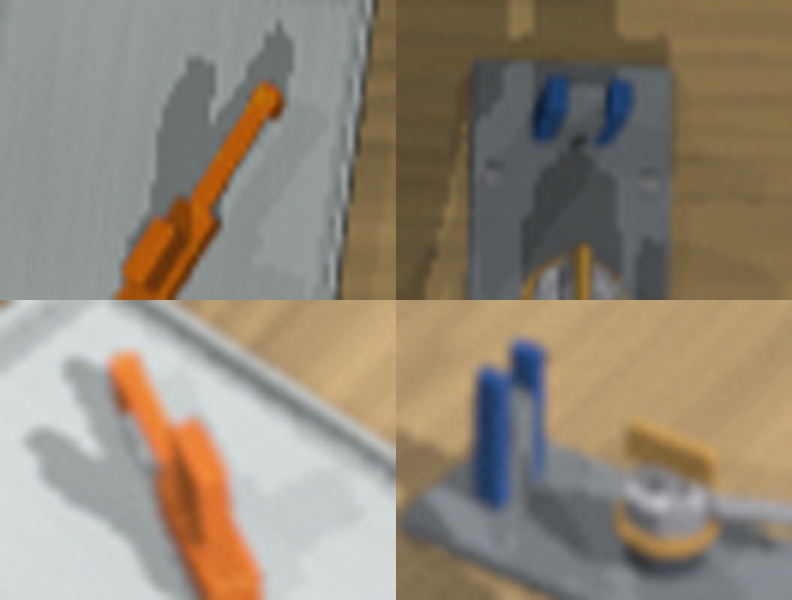

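```bash
cat >> h.py <<'E'
def plan(goal,yaw,n,start=None):
    "print rows from the measured (or given (p,yaw)) pose to goal, tool straight down, tool x at yaw deg"
    s=ctrl.get_state(); Rm=R.from_rotvec(s['tool_rot']).as_matrix(); p=s['position']; y0=np.degrees(np.arctan2(Rm[1,0],Rm[0,0]))
    if start: p,y0=start
    dy=(yaw-y0+180)%360-180; st=np.round(-np.radians(dy)/n,3); d=(np.array(goal)-p)/n
    out=[]
    for i in range(n):
        a=np.radians(y0)-st*i
        Ri=np.array([[np.cos(a),np.sin(a),0],[np.sin(a),-np.cos(a),0],[0,0,-1]]); out.append(np.round(Ri.T@d,4).tolist())
    print('yaw0',round(float(y0),2),'p',np.round(p,4),'tilt',np.round(Rm[2],4)); print(out,'tw',st)
E
python3 - <<'E'
from h import *
plan([.498,.18,.18],-30.5,20)
E
```

```text
yaw0 22.97 p [ 0.2534 -0.598   0.2216] tilt [-1.0e-04 -1.7e-03 -1.0e+00]
[[0.0264, -0.031, 0.0021], [0.025, -0.0323, 0.0021], [0.0234, -0.0334, 0.0021], [0.0218, -0.0345, 0.0021], [0.0202, -0.0354, 0.0021], [0.0185, -0.0363, 0.0021], [0.0168, -0.0372, 0.0021], [0.015, -0.0379, 0.0021], [0.0132, -0.0386, 0.0021], [0.0114, -0.0392, 0.0021], [0.0095, -0.0397, 0.0021], [0.0076, -0.0401, 0.0021], [0.0058, -0.0404, 0.0021], [0.0038, -0.0406, 0.0021], [0.0019, -0.0407, 0.0021], [0.0, -0.0408, 0.0021], [-0.0019, -0.0407, 0.0021], [-0.0038, -0.0406, 0.0021], [-0.0057, -0.0404, 0.0021], [-0.0076, -0.0401, 0.0021]] tw 0.047
```

apply_moves:
  dp:
    - [0.026,-0.031,0.002]
    - [0.025,-0.032,0.002]
    - [0.023,-0.033,0.002]
    - [0.022,-0.034,0.002]
    - [0.02,-0.035,0.002]
    - [0.018,-0.036,0.002]
    - [0.017,-0.037,0.002]
    - [0.015,-0.038,0.002]
    - [0.013,-0.039,0.002]
    - [0.011,-0.039,0.002]
  twist:
    - [0,0,0.047]
    - [0,0,0.047]
    - [0,0,0.047]
    - [0,0,0.047]
    - [0,0,0.047]
    - [0,0,0.047]
    - [0,0,0.047]
    - [0,0,0.047]
    - [0,0,0.047]
    - [0,0,0.047]
  fingers: [0,0,0,0,0,0,0,0,0,0]

```text
time: 1.1
position: [0.3749, -0.2097, 0.2022]
tool_rot: [3.139, -0.112, -0.001]
ft_force: [1.1, -0.5, 0.1]
grip_width: 0.999
grip_force: 0.0
```

apply_moves:
  dp:
    - [0.01,-0.04,0.002]
    - [0.008,-0.04,0.002]
    - [0.006,-0.04,0.002]
    - [0.004,-0.041,0.002]
    - [0.002,-0.041,0.002]
    - [0,-0.041,0.002]
    - [-0.002,-0.041,0.002]
    - [-0.004,-0.041,0.002]
    - [-0.006,-0.04,0.002]
    - [-0.008,-0.04,0.002]
  twist:
    - [0,0,0.047]
    - [0,0,0.047]
    - [0,0,0.047]
    - [0,0,0.047]
    - [0,0,0.047]
    - [0,0,0.047]
    - [0,0,0.047]
    - [0,0,0.047]
    - [0,0,0.047]
    - [0,0,0.047]
  fingers: [0,0,0,0,0,0,0,0,0,0]

```text
time: 2.1
position: [0.498, 0.1799, 0.1823]
tool_rot: [3.027, -0.841, 0.0]
ft_force: [-0.6, -0.1, -0.2]
grip_width: 0.997
grip_force: 0.0
```

apply_moves:
  dp:
    - [0,0,0]
    - [0,0,0]
  twist:
    - [0,0,0]
    - [0,0,0]
  fingers: [0,0]

```text
time: 2.3
position: [0.4971, 0.1796, 0.1819]
tool_rot: [3.029, -0.832, -0.003]
ft_force: [0.1, 0.0, 0.7]
grip_width: 1.003
grip_force: 0.0
```

Run:
```python
from h import *
im,s=snap('wrist','w1');print(s['position'],s['joint_positions'].round(2),s['ft_force'].round(2),s['time'])
```

```text
[0.49714909 0.17964703 0.18185012] [ 0.44  0.17 -0.91  1.78  0.14  1.26 -2.61] [0.08 0.   0.68] 2.3
```

View pics/w1.png

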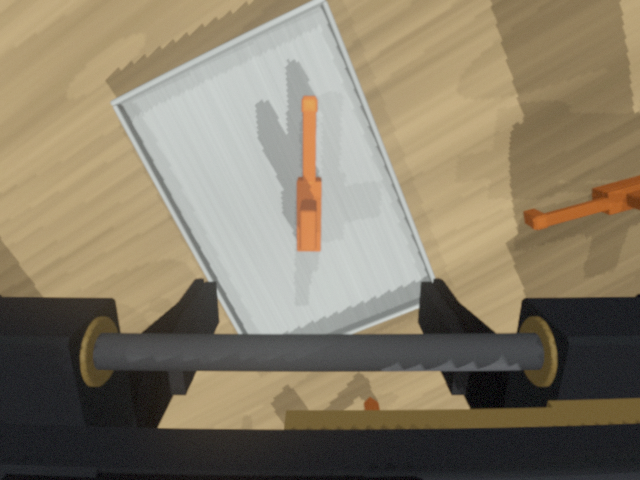

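The wrist view shows the tray key: tab top centred near (309,230), tongue end near (309,102), axis almost vertical in the image.

Run:
```python
from h import *
P=pose('w1')
im=cv2.imread('pics/w1.png')
g=atz('wrist',(309,229),.064,P);t=atz('wrist',(309.5,103),.026,P);print(g,t,np.degrees(np.arctan2(*(t-g)[1::-1])),np.linalg.norm((t-g)[:2]))
print(tri(ray('wrist',(309,229),P),ray('top',(230.5,252))))
print(tri(ray('wrist',(309.5,103),P),ray('top',(249.7,225.8))))
# finer: tab width columns
for r in (215,230,245):
    row=im[r,285:335].astype(int); print(r,[285+i for i in np.where((row[:,2]-row[:,0]>90))[0]][::len(row)] , row[8:40:2].tolist())
cv2.imwrite('pics/c2.png',cv2.resize(im[80:265,260:360],None,fx=4,fy=3,interpolation=cv2.INTER_CUBIC))
```

```text
[0.49903524 0.18612473 0.064     ] [0.57229704 0.14240974 0.026     ] -30.824335990582057 0.0853129057460772
(array([0.49855962, 0.18521551, 0.0618622 ]), [np.float64(0.0012491638722841206), np.float64(0.0012491638722840548)])
(array([0.57323658, 0.14122898, 0.02238148]), [np.float64(0.0014911991942691653), np.float64(0.001491199194269271)])
215 [np.int64(298)] [[158, 163, 159], [145, 150, 152], [91, 118, 168], [78, 115, 179], [80, 130, 203], [86, 142, 216], [83, 139, 217], [85, 141, 217], [85, 141, 217], [85, 141, 218], [83, 139, 216], [72, 125, 201], [81, 133, 207], [85, 135, 210], [153, 168, 195], [189, 191, 189]]
230 [np.int64(297)] [[176, 178, 174], [148, 153, 156], [98, 133, 193], [79, 122, 193], [83, 131, 205], [86, 140, 217], [83, 137, 215], [84, 140, 217], [88, 144, 219], [86, 141, 218], [88, 142, 218], [80, 127, 200], [79, 130, 204], [86, 135, 207], [158, 170, 191], [188, 192, 188]]
245 [np.int64(298)] [[194, 198, 193], [182, 187, 186], [113, 141, 192], [82, 125, 192], [84, 132, 205], [87, 140, 218], [89, 142, 219], [86, 143, 218], [88, 144, 220], [88, 143, 220], [86, 142, 217], [85, 133, 205], [85, 139, 216], [98, 145, 215], [175, 184, 197], [199, 202, 198]]
```

View pics/c2.png

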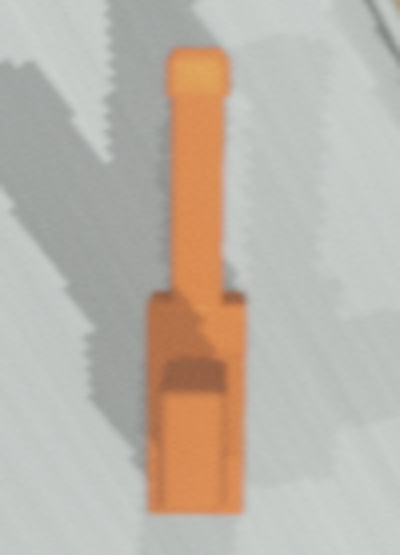

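Tab top centre refines to (308.4,230.7), tongue (309.5,104); the two agree with the 85 mm arm and a height of about 62 to 64 mm.

Run:
```python
from h import *
P=pose('w1');g=atz('wrist',(308.4,230.7),.064,P);print(g)
plan([.498,.1862,.031],-30.8,6)
```

```text
[0.49818478 0.18713094 0.064     ]
yaw0 -30.86 p [0.4974 0.1782 0.1819] tilt [-8.0e-04  1.3e-03 -1.0e+00]
[[-0.0006, -0.0012, 0.0252], [-0.0006, -0.0012, 0.0252], [-0.0006, -0.0012, 0.0252], [-0.0006, -0.0012, 0.0252], [-0.0006, -0.0012, 0.0252], [-0.0006, -0.0012, 0.0252]] tw -0.0
```

apply_moves:
  dp:
    - [-0.001,-0.001,0.025]
    - [-0.001,-0.001,0.025]
    - [-0.001,-0.001,0.025]
    - [0,-0.001,0.025]
    - [0,-0.001,0.025]
    - [0,-0.001,0.025]
    - [0,0,0]
  twist:
    - [0,0,0]
    - [0,0,0]
    - [0,0,0]
    - [0,0,0]
    - [0,0,0]
    - [0,0,0]
    - [0,0,0]
  fingers: [0,0,0,0,0,0,0]

```text
time: 3.05
position: [0.4959, 0.1823, 0.0298]
tool_rot: [3.022, -0.839, -0.007]
ft_force: [-1.2, -0.3, -0.1]
grip_width: 0.998
grip_force: 0.0
```

apply_moves:
  dp:
    - [0,0,0]
    - [0,0,0]
    - [0,0,0]
    - [0,0,0]
    - [0,0,0]
    - [0,0,0]
    - [0,0,0]
    - [0,0,0]
  twist:
    - [0,0,0]
    - [0,0,0]
    - [0,0,0]
    - [0,0,0]
    - [0,0,0]
    - [0,0,0]
    - [0,0,0]
    - [0,0,0]
  fingers: [1,1,1,1,1,1,1,1]
  newtons: 25

```text
time: 3.85
position: [0.4983, 0.1854, 0.0325]
tool_rot: [3.028, -0.837, -0.0]
ft_force: [0.8, -0.0, 0.1]
grip_width: 0.351
grip_force: 0.0
```

Run:
```python
from h import *
s=ctrl.get_state();print(s['joint_positions'].round(2))
plan([.498,.1862,.031],-30.8,1)
```

```text
[ 0.13  0.31 -0.6   1.93  0.21  0.97 -2.68]
yaw0 -30.89 p [0.4983 0.1854 0.0325] tilt [-0.e+00  1.e-04 -1.e+00]
[[-0.0006, -0.0005, 0.0015]] tw -0.002
```

apply_moves:
  dp:
    - [0,0,0]
    - [0,0,0]
    - [0,0,0]
    - [0,0,0]
    - [0,0,0]
    - [0,0,0]
    - [0,0,0]
  twist:
    - [0,0,0]
    - [0,0,0]
    - [0,0,0]
    - [0,0,0]
    - [0,0,0]
    - [0,0,0]
    - [0,0,0]
  fingers: [1,1,1,1,1,1,1]
  newtons: 30

```text
time: 4.55
position: [0.4983, 0.1854, 0.0325]
tool_rot: [3.028, -0.837, -0.0]
ft_force: [0.8, 0.2, 0.9]
grip_width: 0.136
grip_force: 30.0
```

apply_moves:
  dp:
    - [0,0,-0.01]
    - [0,0,-0.02]
    - [0,0,-0.03]
    - [0,0,-0.03]
    - [0,0,-0.03]
    - [0,0,-0.03]
  twist:
    - [0,0,0]
    - [0,0,0]
    - [0,0,-0.05]
    - [0,0,-0.05]
    - [0,0,-0.05]
    - [0,0,-0.05]
  fingers: [1,1,1,1,1,1]

```text
time: 5.15
position: [0.4979, 0.1853, 0.1842]
tool_rot: [3.097, -0.527, -0.0]
ft_force: [0.4, 0.1, -1.3]
grip_width: 0.142
grip_force: 30.0
```

Run:
```python
from h import *
s=ctrl.get_state();print(s['joint_positions'].round(2),s['grip_width']*87)
# block estimate from top+side
h=atz('top',(350+187/6,200+272/6),.078)
g1=(350+155/6,200+85/6);g2=(350+222/6,200+92/6)
a=atz('top',g1,.083);b=atz('top',g2,.083);print(h,a,b,(a+b)/2)
plan([.485,-.197,.18],-4,12)
```

```text
[ 0.21  0.14 -0.66  1.78  0.09  1.26 -2.38] 12.353666897041277
[ 0.51013443 -0.2024595   0.078     ] [ 0.59008308 -0.19035516  0.083     ] [ 0.586815   -0.21889384  0.083     ] [ 0.58844904 -0.2046245   0.083     ]
yaw0 -19.31 p [0.4979 0.1853 0.1842] tilt [ 0.e+00  3.e-04 -1.e+00]
[[0.0095, 0.0304, 0.0004], [0.0088, 0.0306, 0.0004], [0.0082, 0.0308, 0.0004], [0.0075, 0.031, 0.0004], [0.0068, 0.0311, 0.0004], [0.0061, 0.0313, 0.0004], [0.0054, 0.0314, 0.0004], [0.0047, 0.0315, 0.0004], [0.004, 0.0316, 0.0004], [0.0034, 0.0317, 0.0004], [0.0027, 0.0318, 0.0004], [0.002, 0.0318, 0.0004]] tw -0.022
```

apply_moves:
  dp:
    - [0.0095,0.03,0]
    - [0.009,0.03,0]
    - [0.008,0.03,0]
    - [0.0075,0.031,0]
    - [0.007,0.031,0]
    - [0.006,0.031,0]
    - [0.005,0.031,0]
    - [0.004,0.031,0]
    - [0.003,0.031,0]
    - [0.002,0.031,0]
  twist:
    - [0,0,-0.026]
    - [0,0,-0.026]
    - [0,0,-0.026]
    - [0,0,-0.026]
    - [0,0,-0.026]
    - [0,0,-0.026]
    - [0,0,-0.026]
    - [0,0,-0.026]
    - [0,0,-0.026]
    - [0,0,-0.026]
  fingers: [1,1,1,1,1,1,1,1,1,1]

```text
time: 6.15
position: [0.4896, -0.1295, 0.1831]
tool_rot: [3.139, -0.122, 0.0]
ft_force: [-0.2, 0.2, -1.4]
grip_width: 0.137
grip_force: 30.0
```

apply_moves:
  dp:
    - [0,0,0]
    - [0,0,0]
  twist:
    - [0,0,0]
    - [0,0,0]
  fingers: [1,1]

```text
time: 6.35
position: [0.4897, -0.1288, 0.1828]
tool_rot: [-3.138, 0.127, 0.0]
ft_force: [-0.5, 1.1, -1.1]
grip_width: 0.137
grip_force: 30.0
```

Run:
```python
from h import *
im,s=snap('wrist','w2');print(s['position'],s['joint_positions'].round(2),s['grip_width']*87,s['time'])
```

```text
[ 0.48974372 -0.12876675  0.18279967] [ 0.58  0.06 -0.39  1.84  0.02  1.24 -1.47] 11.899631466443845 6.35
```

View pics/w2.png

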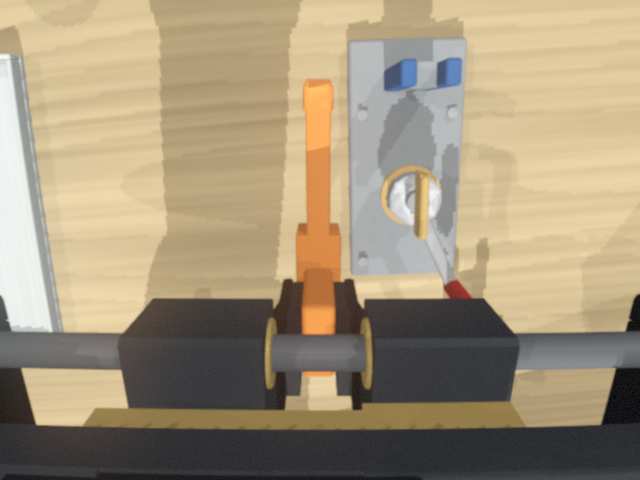

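The wrist view shows the key held well (tongue end (318,92)), the grey block's posts with tops near (410,63) and (455,62), the wing from (421,172) to (423,237), and the red peg near (459,291). I'll make one enlarged, rotated crop for exact numbers.

Run:
```python
from h import *
im=cv2.imread('pics/w2.png')
c=cv2.resize(im[50:250,370:475],None,fx=4,fy=4,interpolation=cv2.INTER_CUBIC)
c=cv2.rotate(c,cv2.ROTATE_90_COUNTERCLOCKWISE);cv2.imwrite('pics/c3.png',c);print(c.shape) # (X,Y)->u=370+(420-Y)/4, v=50+X/4
```

```text
(420, 800, 3)
```

View pics/c3.png

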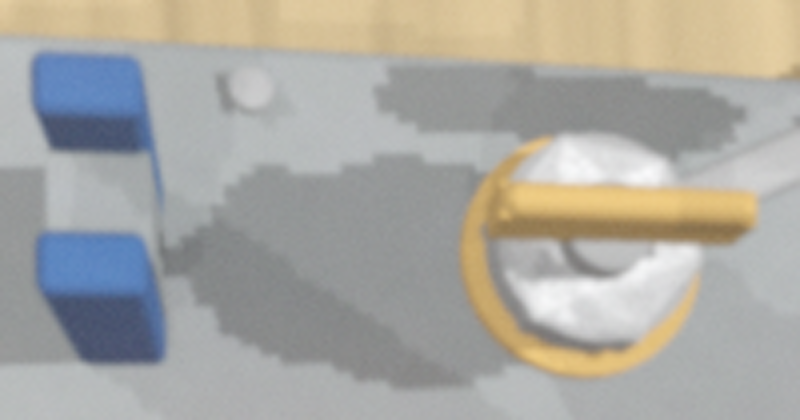

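Run:
```python
from h import *
P=pose('w2');f=lambda X,Y:(370+(420-Y)/4,50+X/4)
A=atz('wrist',f(85,85),.083,P);B=atz('wrist',f(91,265),.083,P);print('posts',A,B,np.linalg.norm(A-B),(A+B)/2)
h1=atz('wrist',f(497,206),.076,P);h2=atz('wrist',f(755,211),.076,P);print('wing',h1,h2,np.linalg.norm(h1-h2),(h1+h2)/2)
h=(h1+h2)/2;g=(A+B)/2;d=g-h;print('dist',np.linalg.norm(d[:2]),'yaw',np.degrees(np.arctan2(d[1],d[0])),'perp',np.degrees(np.arctan2(*(A-B)[1::-1])),'wing yaw',np.degrees(np.arctan2(*(h1-h2)[1::-1])))
c=[atz('wrist',u,.012,P) for u in((348,40),(466,38),(352,274))]
print('plate',np.round(c,4),[np.linalg.norm(c[0]-c[1]),np.linalg.norm(c[0]-c[2])])
print('peg',atz('wrist',(459,291),.086,P),'top',atz('top',(393,277.5),.084))
# key check
k=atz('wrist',(318,92),.183-.031+.004-.004+.022,P);print('tongue',k)
# height checks with top view
print(tri(ray('wrist',((f(85,85)[0]+f(91,265)[0])/2,72),P),ray('top',(381.4,214.7))))
print(proj('top',h),proj('top',g),proj('side',h))
print(s:=ctrl.get_state()['position'])
```

```text
posts [ 0.58466718 -0.21735111  0.083     ] [ 0.58574487 -0.19039671  0.083     ] 0.026975932325783294 [ 0.58520602 -0.20387391  0.083     ]
wing [ 0.52299016 -0.20002212  0.076     ] [ 0.47888128 -0.19875106  0.076     ] 0.04412719122496548 [ 0.50093572 -0.19938659  0.076     ]
dist 0.08438968963543224 yaw -3.0480701199946334 perp -92.28957597016343 wing yaw -1.6506037414165726
plate [[ 0.6168 -0.161   0.012 ]
 [ 0.6119 -0.249   0.012 ]
 [ 0.4304 -0.1529  0.012 ]] [np.float64(0.08807903013085154), np.float64(0.186648571711778)]
peg [ 0.44251723 -0.22139593  0.086     ] top [ 0.42727792 -0.22955826  0.084     ]
tongue [ 0.57550676 -0.13535237  0.174     ]
(array([ 0.58566037, -0.20254133,  0.0919772 ]), [np.float64(0.0014342661284603092), np.float64(0.0014342661284603066)])
[379.96832314 249.03533971] [381.1590882  215.99507049] [359.96414306 217.34997406]
[ 0.48997587 -0.12766057  0.18282964]
```

Run:
```python
from h import *
print(ctrl.get_state()['position']);plan([.501,-.1993,.120],-2.6,5)
```

```text
[ 0.48997587 -0.12766057  0.18282964]
yaw0 -4.53 p [ 0.49   -0.1277  0.1828] tilt [-1.e-04 -6.e-04 -1.e+00]
[[0.0033, 0.0141, 0.0126], [0.0032, 0.0141, 0.0126], [0.0031, 0.0142, 0.0126], [0.003, 0.0142, 0.0126], [0.0029, 0.0142, 0.0126]] tw -0.007
```

apply_moves:
  dp:
    - [0.0032,0.0141,0.004]
    - [0.0031,0.0141,0.012]
    - [0.003,0.0141,0.014]
    - [0.003,0.0141,0.016]
    - [0.003,0.0141,0.017]
    - [0,0,0]
    - [0,0,0]
    - [0,0,0]
  twist:
    - [0,0,-0.007]
    - [0,0,-0.007]
    - [0,0,-0.007]
    - [0,0,-0.007]
    - [0,0,-0.007]
    - [0,0,0]
    - [0,0,0]
    - [0,0,0]
  fingers: [1,1,1,1,1,1,1,1]

```text
time: 7.2
position: [0.5012, -0.1991, 0.1199]
tool_rot: [-3.141, 0.068, -0.001]
ft_force: [-0.2, -0.2, -1.0]
grip_width: 0.131
grip_force: 30.0
```

Run:
```python
from h import *
im,s=snap('wrist','w3');snap('side','s3');print(s['position'],ctrl.get_state()['position'],s['tool_rot'],s['ft_force'])
w=cv2.imread('pics/w3.png')[40:300,200:440];s3=cv2.imread('pics/s3.png')[170:270,300:410]
a=cv2.resize(w,None,fx=1.9,fy=1.9,interpolation=cv2.INTER_CUBIC);b=cv2.resize(s3,(340,309),interpolation=cv2.INTER_CUBIC)
o=np.zeros((a.shape[0],a.shape[1]+340,3),np.uint8);o[:,:a.shape[1]]=a;o[:309,a.shape[1]:]=b;cv2.imwrite('pics/c4.png',o);print(o.shape)
```

```text
[ 0.5012277  -0.19908634  0.11990884] [ 0.50141858 -0.19909565  0.12036528] [-3.14054061e+00  6.81800165e-02 -1.00280841e-03] [-0.22439931 -0.19848907 -0.9842437 ]
(494, 796, 3)
```

View pics/c4.png

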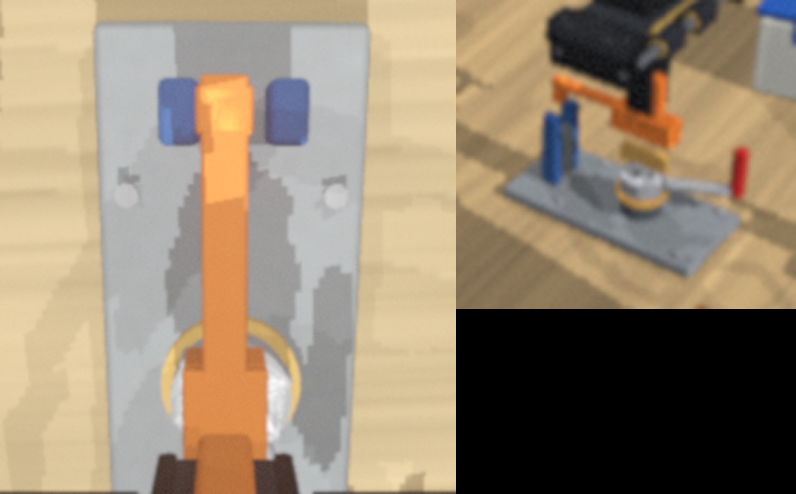

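The crop shows the tongue (centre u≈223.5 in the crop) about 10 crop pixels left of the middle of the posts (233.5), and the washer ring centred at 231.5. The block therefore lies about 2 mm to tool +y, with the yaw good.

Run:
```python
from h import *
P=pose('w3');Rm=R.from_rotvec(P['tool_rot']).as_matrix()
t=lambda p:Rm.T@(np.array(p)-P['position'])
px=lambda X,Y:(200+X/1.9,40+Y/1.9)
print('gate',t(atz('wrist',px(233.5,111),.083,P)))
print('washer',t(atz('wrist',px(231.5,385),.034,P)))
for y in(75,128):print('tongue edge',t(atz('wrist',px(223.5,y),.114,P)))
print('cap front',t(atz('wrist',px(225,350),.114,P)))
```

```text
gate [0.08430497 0.00185929 0.03696149]
washer [-0.00107349  0.00200858  0.08590753]
tongue edge [ 0.09051177 -0.00053227  0.00596618]
tongue edge [ 0.08019919 -0.0005389   0.00595967]
cap front [ 0.0330314  -0.00023846  0.00592978]
```

apply_moves:
  dp:
    - [-0.0007,0.0022,0]
    - [0,0,0.005]
    - [0,0,0.005]
    - [0,0,0.004]
    - [0,0,0.003]
    - [0,0,0.003]
    - [0,0,0]
  twist:
    - [0,0,0]
    - [0,0,0]
    - [0,0,0]
    - [0,0,0]
    - [0,0,0]
    - [0,0,0]
    - [0,0,0]
  fingers: [1,1,1,1,1,1,1]

```text
time: 8.0
position: [0.4996, -0.2018, 0.099]
tool_rot: [-3.14, 0.069, 0.001]
ft_force: [0.0, -0.7, -1.7]
grip_width: 0.139
grip_force: 30.0
```

apply_moves:
  dp:
    - [0,0,0.003]
    - [0,0,0.003]
    - [0,0,0]
  twist:
    - [0,0,0]
    - [0,0,0]
    - [0,0,0]
  fingers: [1,1,1]

```text
time: 8.3
position: [0.4996, -0.2018, 0.0931]
tool_rot: [-3.141, 0.069, 0.001]
ft_force: [-0.2, 0.4, -1.8]
grip_width: 0.135
grip_force: 30.0
```

apply_moves:
  dp:
    - [0,0,0.0015]
    - [0,0,0.0015]
    - [0,0,0]
  twist:
    - [0,0,0]
    - [0,0,0]
    - [0,0,0]
  fingers: [1,1,1]

```text
time: 8.6
position: [0.5001, -0.202, 0.0906]
tool_rot: [3.141, -0.069, 0.0]
ft_force: [0.0, -0.3, -1.4]
grip_width: 0.132
grip_force: 30.0
```

apply_moves:
  dp:
    - [0,0,0.001]
    - [0,0,0]
  twist:
    - [0,0,0]
    - [0,0,0]
  fingers: [1,1]

```text
time: 8.8
position: [0.5001, -0.202, 0.0904]
tool_rot: [3.14, -0.069, 0.001]
ft_force: [-1.4, 1.2, 4.3]
grip_width: 0.135
grip_force: 30.0
```

apply_moves:
  dp:
    - [0,0,0.0005]
    - [0,0,0]
    - [0,0,0]
    - [0,0,0]
    - [0,0,0]
  twist:
    - [0,0,0]
    - [0,0,0]
    - [0,0,0]
    - [0,0,0]
    - [0,0,0]
  fingers: [1,0.6,0.6,0.6,0.6]

```text
time: 9.3
position: [0.4999, -0.2019, 0.0888]
tool_rot: [-3.141, 0.069, 0.0]
ft_force: [-0.3, 1.3, -0.7]
grip_width: 0.371
grip_force: 0.0
```

apply_moves:
  dp:
    - [0,0,-0.02]
    - [0,0,-0.04]
    - [0,0,-0.04]
    - [0,0,0]
  twist:
    - [0,0,0]
    - [0,0,0]
    - [0,0,0]
    - [0,0,0]
  fingers: [0.6,0.6,0.6,0.6]

```text
time: 9.7
position: [0.5036, -0.2031, 0.1951]
tool_rot: [3.137, -0.069, 0.016]
ft_force: [0.2, 0.5, 0.3]
grip_width: 0.4
grip_force: 0.0
```

Run:
```python
from h import *
im,s=snap('wrist','w4');snap('side','s4');print(s['position'],s['tool_rot'],s['joint_positions'].round(2))
w=cv2.imread('pics/w4.png')[40:400,160:480];s3=cv2.imread('pics/s4.png')[180:270,300:410]
a=cv2.resize(w,None,fx=1.4,fy=1.4,interpolation=cv2.INTER_CUBIC);b=cv2.resize(s3,(350,286),interpolation=cv2.INTER_CUBIC)
o=np.zeros((a.shape[0],a.shape[1]+350,3),np.uint8);o[:,:a.shape[1]]=a;o[:286,a.shape[1]:]=b;cv2.imwrite('pics/c5.png',o);print(o.shape)
```

```text
[ 0.5035733  -0.20306183  0.19510607] [ 3.13653577 -0.06931275  0.01568561] [ 0.64  0.12 -0.33  1.76  0.04  1.26 -1.31]
(504, 798, 3)
```

View pics/c5.png

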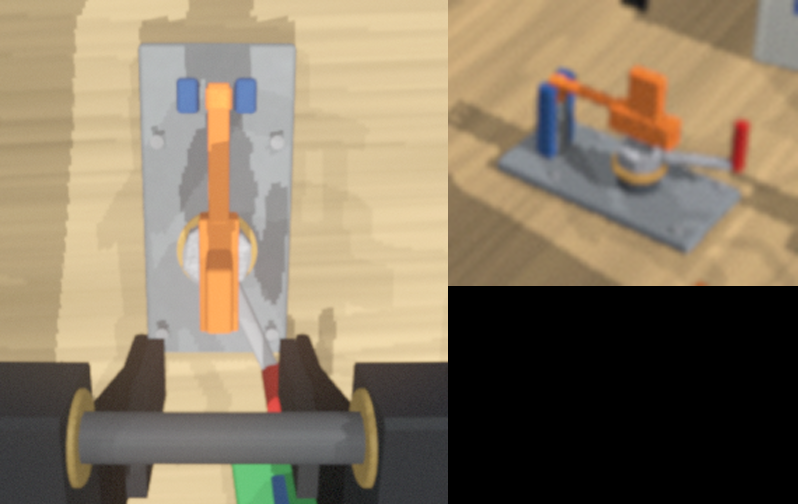

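The view shows the key seated, with its tongue between the posts (crop (218,97)). The lever runs to the red peg near crop (272,388). Next I'll locate the peg from the red blobs in the top and side views.

Run:
```python
from h import *
snap('top','t4')
def red(f,n0,r):
    im=cv2.imread(f'pics/{f}.png').astype(int); m=(im[:,:,2]-im[:,:,1]>60)&(im[:,:,1]<0.35*im[:,:,2])
    v,u=np.nonzero(m);k=(abs(u-n0[0])<r)&(abs(v-n0[1])<r);u=u[k];v=v[k];print(f,u.min(),u.max(),v.min(),v.max(),len(u),u.mean(),v.mean());return (u.mean(),v.mean())
a=red('t4',(393,277),12);b=red('s4',(391,227),14)
p,e=tri(ray('top',a),ray('side',b));print(p,e)
C=np.array([.5003,-.2019]);d=p[:2]-C;print(np.hypot(*d),np.degrees(np.arctan2(d[1],d[0]))%360)
P=pose('w4');q=atz('wrist',(160+254/1.4,40+325/1.4),.047,P);d=q[:2]-C;print('lever',np.degrees(np.arctan2(d[1],d[0]))%360)
for ang in (200,205,210,215):
    q=C+.08*np.array([np.cos(np.radians(ang)),np.sin(np.radians(ang))]);print(ang,q,proj('top',[*q,.066]),proj('side',[*q,.066]))
plan([.50,-.20,.19],-2.6,1)
```

```text
Traceback (most recent call last):
ValueError: zero-size array to reduction operation minimum which has no identity
```

```bash
cat >> h.py <<'E'
def red(f,n0,r):
    im=cv2.imread(f'pics/{f}.png').astype(int); m=(im[:,:,2]-im[:,:,1]>60)&(im[:,:,1]<0.35*im[:,:,2])
    v,u=np.nonzero(m);k=(abs(u-n0[0])<r)&(abs(v-n0[1])<r);u=u[k];v=v[k]
    if len(u)==0: print(f,'none'); return None
    print(f,u.min(),u.max(),v.min(),v.max(),len(u));return (u.mean(),v.mean())
E
python3 - <<'E'
from h import *
a=red('t0',(393,277),12);b=red('s4',(391,227),14)
p,e=tri(ray('top',a),ray('side',b));print(a,b,p,e)
C=np.array([.5003,-.2019]);d=p[:2]-C;print(np.hypot(*d),np.degrees(np.arctan2(d[1],d[0]))%360)
P=pose('w4');q=atz('wrist',(160+254/1.4,40+325/1.4),.047,P);d=q[:2]-C;print('lever',np.degrees(np.arctan2(d[1],d[0]))%360)
for ang in (200,205,210,215):
    q=C+.08*np.array([np.cos(np.radians(ang)),np.sin(np.radians(ang))]);print(ang,q,proj('top',[*q,.066]),proj('side',[*q,.066]))
plan([.50,-.20,.19],-2.6,1)
E
```

```text
t0 390 395 276 280 23
s4 390 393 219 232 37
(np.float64(392.82608695652175), np.float64(277.95652173913044)) (np.float64(391.2162162162162), np.float64(225.21621621621622)) [ 0.42722101 -0.23254693  0.06074885] [np.float64(0.0010427859623300516), np.float64(0.001042785962329985)]
0.07924501374081869 202.7515758157804
lever 203.35607810841094
200 [ 0.42512459 -0.22926161] [391.98479798 278.9867136 ] [391.16828983 224.41188709]
205 [ 0.42779538 -0.23570946] [394.48171878 277.91398275] [391.3610953  222.83569513]
210 [ 0.43101797 -0.2419    ] [396.8695806  276.62685349] [391.31653084 221.25280382]
215 [ 0.43476784 -0.24778611] [399.12998184 275.13559908] [391.03813782 219.67541144]
yaw0 -2.53 p [ 0.4996 -0.2019  0.1885] tilt [-6.e-04  1.e-04 -1.e+00]
[[0.0003, -0.0019, -0.0015]] tw 0.001
```

Run:
```python
from h import *
plan([.4266,-.2331,.14],23,5)
plan([.4266,-.2331,.060],23,3,([.4266,-.2331,.14],23))
```

```text
yaw0 -2.53 p [ 0.4996 -0.2019  0.1885] tilt [-6.e-04  1.e-04 -1.e+00]
[[-0.0143, 0.0069, 0.0097], [-0.0149, 0.0056, 0.0097], [-0.0153, 0.0042, 0.0097], [-0.0156, 0.0029, 0.0097], [-0.0158, 0.0015, 0.0097]] tw -0.089
yaw0 23.0 p [ 0.4266 -0.2331  0.14  ] tilt [-6.e-04  1.e-04 -1.e+00]
[[0.0, 0.0, 0.0267], [0.0, 0.0, 0.0267], [0.0, 0.0, 0.0267]] tw -0.0
```

apply_moves:
  dp:
    - [-0.0143,0.007,0.01]
    - [-0.015,0.0055,0.01]
    - [-0.0153,0.0042,0.01]
    - [-0.0156,0.003,0.01]
    - [-0.0158,0.0015,0.009]
    - [0,0,0]
    - [0,0,0]
  twist:
    - [0,0,-0.089]
    - [0,0,-0.089]
    - [0,0,-0.089]
    - [0,0,-0.089]
    - [0,0,-0.089]
    - [0,0,0]
    - [0,0,0]
  fingers: [0.5,0.5,0.5,0.5,0.5,0.5,0.5]

```text
time: 10.55
position: [0.4266, -0.2328, 0.1391]
tool_rot: [-3.078, -0.621, 0.002]
ft_force: [0.2, 1.0, 0.7]
grip_width: 0.495
grip_force: 0.0
```

Run:
```python
from h import *
im,s=snap('wrist','w5');print(s['position'],s['joint_positions'].round(2))
m=red('w5',(320,330),150); 
P=pose('w5')
print(m, proj('wrist',[.4272,-.2325,.086],P),proj('wrist',[.4272,-.2325,.06],P))
plan([.4266,-.2331,.060],23,3)
```

```text
[ 0.42658474 -0.23284088  0.13914559] [ 0.74  0.05 -0.3   1.94  0.02  1.15 -0.74]
w5 none
None [318.8340248  258.10210842] [318.80871703 243.42956544]
yaw0 22.88 p [ 0.4274 -0.2327  0.1398] tilt [ 2.e-04 -6.e-04 -1.e+00]
[[-0.0003, 0.0, 0.0266], [-0.0003, 0.0, 0.0266], [-0.0003, 0.0, 0.0266]] tw -0.001
```

View pics/w5.png

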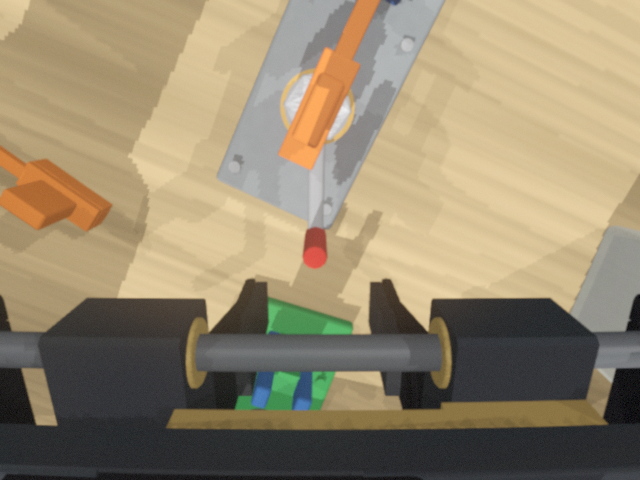

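The peg top shows at (315,256) against a predicted (319,258), so the fingers straddle it. I'll go down and narrow the fingers.

apply_moves:
  dp:
    - [0,-0.001,0.026]
    - [0,0,0.027]
    - [0,0,0.026]
    - [0,0,0]
    - [0,0,0]
    - [0,0,0]
    - [0,0,0]
  twist:
    - [0,0,0]
    - [0,0,0]
    - [0,0,0]
    - [0,0,0]
    - [0,0,0]
    - [0,0,0]
    - [0,0,0]
  fingers: [0.5,0.5,0.5,0.77,0.77,0.77,0.77]

```text
time: 11.3
position: [0.4278, -0.2329, 0.0626]
tool_rot: [3.077, 0.625, 0.003]
ft_force: [-0.3, -0.5, -0.3]
grip_width: 0.261
grip_force: 0.0
```

```bash
cat >> h.py <<'E'
C=np.array([.5003,-.2019])
def tang():
    s=ctrl.get_state();d=np.array(s['position'])[:2]-C;a=np.arctan2(d[1],d[0]);t=np.array([np.sin(a),-np.cos(a)])
    Rm=R.from_rotvec(s['tool_rot']).as_matrix()
    print('t',s['time'],'r',np.hypot(*d).round(4),'ang',np.degrees(a).round(2)%360,'yaw',np.degrees(np.arctan2(Rm[1,0],Rm[0,0])).round(2),'push',-np.dot(s['ft_force'][:2],t).round(2),'rad',np.dot(s['ft_force'][:2],d/np.hypot(*d)).round(2),'z',s['position'][2].round(4),'j7',s['joint_positions'][6].round(2),'w',(s['grip_width']*87).round(1))
E
python3 -c "from h import *;tang()"
```

```text
Traceback (most recent call last):
  File "h.py", line 51, in tang
    print('t',s['time'],'r',np.hypot(*d).round(4),'ang',np.degrees(a).round(2)%360,'yaw',np.degrees(np.arctan2(Rm[1,0],Rm[0,0])).round(2),'push',-np.dot(s['ft_force'][:2],t).round(2),'rad',np.dot(s['ft_force'][:2],d/np.hypot(*d)).round(2),'z',s['position'][2].round(4),'j7',s['joint_positions'][6].round(2),'w',(s['grip_width']*87).round(1))
                                                                                                                                                                                                                                                                                                                       ^^^^^^^^^^^^^^^^^^^^^^^^^^
AttributeError: 'float' object has no attribute 'round'
```

```bash
sed -i "s/(s\['grip_width'\]\*87).round(1)/round(s['grip_width']*87,1)/" h.py; python3 -c "from h import *;tang()"
```

```text
t 11.3 r 0.0788 ang 203.14 yaw 22.96 push 0.37 rad 0.47 z 0.0626 j7 -0.77 w 22.7
```

apply_moves:
  dp:
    - [0.0001,-0.004,0]
    - [0.0001,-0.004,0]
    - [0.0001,-0.004,0]
    - [0.0001,-0.004,0]
    - [0,0,0]
  twist:
    - [0,0,0.05]
    - [0,0,0.05]
    - [0,0,0.05]
    - [0,0,0.05]
    - [0,0,0]
  fingers: [0.77,0.77,0.77,0.77,0.77]

```text
time: 11.8
position: [0.4227, -0.2184, 0.0623]
tool_rot: [3.123, 0.314, 0.004]
ft_force: [0.4, -3.1, 0.3]
grip_width: 0.234
grip_force: 1.6
```

```bash
python3 -c "from h import *;tang()"
```

```text
t 11.8 r 0.0793 ang 192.04 yaw 11.48 push 3.09 rad 0.23 z 0.0623 j7 -0.98 w 20.3
```

apply_moves:
  dp:
    - [0.0001,-0.004,0]
    - [0.0001,-0.004,0]
    - [0.0001,-0.004,0]
    - [0.0001,-0.004,0]
    - [0.0001,-0.004,0]
    - [0.0001,-0.004,0]
    - [0.0001,-0.004,0]
    - [0,0,0]
  twist:
    - [0,0,0.05]
    - [0,0,0.05]
    - [0,0,0.05]
    - [0,0,0.05]
    - [0,0,0.05]
    - [0,0,0.05]
    - [0,0,0.05]
    - [0,0,0]
  fingers: [0.77,0.77,0.77,0.77,0.77,0.77,0.77,0.77]

```text
time: 12.6
position: [0.4213, -0.1907, 0.0621]
tool_rot: [3.131, -0.233, 0.002]
ft_force: [-0.9, -4.8, 2.0]
grip_width: 0.233
grip_force: 2.1
```

```bash
python3 -c "from h import *;tang()"
```

```text
t 12.6 r 0.0798 ang 171.94 yaw -8.52 push 4.86 rad 0.21 z 0.0621 j7 -1.38 w 20.2
```

apply_moves:
  dp:
    - [0,-0.0024,0]
    - [0,-0.0024,0]
    - [0,0,0]
  twist:
    - [0,0,0.03]
    - [0,0,0.03]
    - [0,0,0]
  fingers: [0.77,0.77,0.77]

```text
time: 12.9
position: [0.422, -0.1859, 0.062]
tool_rot: [3.123, -0.326, 0.001]
ft_force: [-2.6, -4.7, 3.0]
grip_width: 0.228
grip_force: 2.4
```

```bash
python3 -c "from h import *;tang()"
```

```text
t 12.9 r 0.0799 ang 168.45 yaw -11.92 push 5.11 rad 1.6 z 0.062 j7 -1.45 w 19.9
```

apply_moves:
  dp:
    - [0,-0.0024,0]
    - [0,-0.0024,0]
    - [0,0,0]
  twist:
    - [0,0,0.03]
    - [0,0,0.03]
    - [0,0,0]
  fingers: [0.77,0.77,0.77]

```text
time: 13.2
position: [0.4232, -0.1808, 0.0618]
tool_rot: [3.112, -0.419, 0.001]
ft_force: [-1.7, -3.8, 4.8]
grip_width: 0.229
grip_force: 2.4
```

```bash
python3 -c "from h import *;tang()"
```

```text
t 13.2 r 0.08 ang 164.71 yaw -15.35 push 4.15 rad 0.67 z 0.0618 j7 -1.52 w 19.9
```

apply_moves:
  dp:
    - [0,0,-0.002]
    - [0,0,0]
  twist:
    - [0,0,0]
    - [0,0,0]
  fingers: [0.77,0.77]

```text
time: 13.4
position: [0.4228, -0.1803, 0.0629]
tool_rot: [3.113, -0.42, 0.0]
ft_force: [-1.1, -5.2, -0.2]
grip_width: 0.23
grip_force: 2.4
```

```bash
python3 -c "from h import *;tang()"
```

```text
t 13.4 r 0.0805 ang 164.45 yaw -15.37 push 5.33 rad -0.33 z 0.0629 j7 -1.52 w 20.0
```

apply_moves:
  dp:
    - [0,-0.0024,0]
    - [0,-0.0024,0]
    - [0,0,0]
  twist:
    - [0,0,0.03]
    - [0,0,0.03]
    - [0,0,0]
  fingers: [0.77,0.77,0.77]

```text
time: 13.7
position: [0.4242, -0.1752, 0.0629]
tool_rot: [3.099, -0.513, -0.0]
ft_force: [0.1, -4.7, 0.2]
grip_width: 0.232
grip_force: 2.0
```

```bash
python3 -c "from h import *;tang()"
```

```text
t 13.7 r 0.0806 ang 160.68 yaw -18.81 push 4.39 rad -1.6 z 0.0629 j7 -1.59 w 20.2
```

apply_moves:
  dp:
    - [0,-0.0024,0]
    - [0,-0.0024,0]
    - [0,0,0]
  twist:
    - [0,0,0.03]
    - [0,0,0.03]
    - [0,0,0]
  fingers: [0.77,0.77,0.77]

```text
time: 14.0
position: [0.4258, -0.1707, 0.0629]
tool_rot: [3.083, -0.605, -0.0]
ft_force: [-0.2, -4.5, -0.1]
grip_width: 0.228
grip_force: 1.9
```

```bash
python3 -c "from h import *;tang()"
```

```text
t 14.0 r 0.0807 ang 157.25 yaw -22.22 push 4.18 rad -1.57 z 0.0629 j7 -1.66 w 19.8
```

apply_moves:
  dp:
    - [0.0003,-0.0024,0]
    - [0.0002,-0.0024,0]
    - [0,0,0]
  twist:
    - [0,0,0.03]
    - [0,0,0.03]
    - [0,0,0]
  fingers: [0.77,0.77,0.77]

```text
time: 14.3
position: [0.4278, -0.1664, 0.0629]
tool_rot: [-3.063, 0.697, 0.002]
ft_force: [-1.7, -3.8, 0.8]
grip_width: 0.228
grip_force: 2.0
```

apply_moves:
  dp:
    - [0.0001,-0.0024,0]
    - [0.0001,-0.0024,0]
    - [0,0,0]
  twist:
    - [0,0,0.03]
    - [0,0,0.03]
    - [0,0,0]
  fingers: [0.77,0.77,0.77]

```text
time: 14.6
position: [0.4295, -0.163, 0.0628]
tool_rot: [3.04, -0.789, -0.003]
ft_force: [-3.2, -5.5, 0.3]
grip_width: 0.23
grip_force: 3.1
```

apply_moves:
  dp:
    - [0,-0.002,0]
    - [0,0,0]
  twist:
    - [0,0,0.025]
    - [0,0,0]
  fingers: [0.77,0.77]

```text
time: 14.8
position: [0.4302, -0.1621, 0.0628]
tool_rot: [3.028, -0.828, -0.003]
ft_force: [-3.4, -7.3, 0.8]
grip_width: 0.229
grip_force: 4.1
```

```bash
python3 -c "from h import *;tang()"
```

```text
t 14.8 r 0.0806 ang 150.43 yaw -30.57 push 8.03 rad -0.66 z 0.0628 j7 -1.83 w 19.9
```

apply_moves:
  dp:
    - [0,-0.002,0]
    - [0,0,0]
    - [0,0,0]
  twist:
    - [0,0,0]
    - [0,0,0]
    - [0,0,0]
  fingers: [0.77,0.77,0.77]

```text
time: 15.1
position: [0.4305, -0.1611, 0.0628]
tool_rot: [3.027, -0.828, -0.004]
ft_force: [-3.8, -8.7, 1.7]
grip_width: 0.229
grip_force: 5.0
```

```bash
python3 -c "from h import *;tang()"
```

```text
t 15.1 r 0.0808 ang 149.68 yaw -30.58 push 9.41 rad -1.09 z 0.0628 j7 -1.83 w 19.9
```

apply_moves:
  dp:
    - [0,-0.0015,0]
    - [0,0,0]
    - [0,0,0]
  twist:
    - [0,0,0]
    - [0,0,0]
    - [0,0,0]
  fingers: [0.77,0.77,0.77]

```text
time: 15.4
position: [0.4308, -0.1604, 0.0627]
tool_rot: [3.027, -0.828, -0.005]
ft_force: [-5.4, -10.4, 3.0]
grip_width: 0.233
grip_force: 5.8
```

```bash
python3 -c "from h import *;tang()"
```

```text
t 15.4 r 0.0809 ang 149.15 yaw -30.6 push 11.7 rad -0.65 z 0.0627 j7 -1.84 w 20.2
```

apply_moves:
  dp:
    - [0,0.003,0]
    - [0,0.003,0]
    - [0,0,0]
    - [0,0,0]
    - [0,0,-0.01]
    - [0,0,-0.03]
    - [0,0,-0.05]
    - [0,0,-0.05]
    - [0,0,0]
  twist:
    - [0,0,0]
    - [0,0,0]
    - [0,0,0]
    - [0,0,0]
    - [0,0,0]
    - [0,0,0]
    - [0,0,0]
    - [0,0,0]
    - [0,0,0]
  fingers: [0.5,0.5,0.5,0.5,0.5,0.5,0.5,0.5,0.5]

```text
time: 16.3
position: [0.4348, -0.1636, 0.2111]
tool_rot: [3.029, -0.827, 0.022]
ft_force: [0.2, -0.1, 0.6]
grip_width: 0.502
grip_force: 0.0
```

Run:
```python
from h import *
tang(); snap('side','s6'); im,s=snap('wrist','w6'); P=pose('w6')
b=red('s6',(375,225),40)
# peg angle from side view: best match on circle
if b:
    A=np.arange(120,200,.5);q=[np.hypot(*(proj('side',[C[0]+.08*np.cos(np.radians(a)),C[1]+.08*np.sin(np.radians(a)),.063])-b)) for a in A];print(b,'angle',A[np.argmin(q)],min(q))
# key: compare tab/cap in side view before/after turning
def org(f):
    im=cv2.cvtColor(cv2.imread(f'pics/{f}.png'),cv2.COLOR_BGR2HSV);m=cv2.inRange(im,(5,150,110),(16,255,255))[185:235,325:375];v,u=np.nonzero(m);return u.mean()+325,v.mean()+185,len(u)
print(org('s4'),org('s6'))
```

```text
t 16.3 r 0.0759 ang 149.67 yaw -30.55 push -0.05 rad -0.18 z 0.2111 j7 -1.78 w 43.7
s6 377 380 231 245 47
(np.float64(378.48936170212767), np.float64(237.85106382978722)) angle 153.5 0.4159581791328033
(np.float64(358.3752913752914), np.float64(213.2773892773893), 429) (np.float64(357.98135198135196), np.float64(213.47785547785548), 429)
```

```bash
python3 -c "from bench import ctrl;print(ctrl.close_job())"
```

```text
the job is handed in; nothing more can be done
None
```

The holding key is seated on the wing head with its tongue between the blue posts, the jam nut was tightened to about 11 N at the peg and stayed put when let go, and the job is handed in at about 16 s (verdict not shown).

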